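Set the round specimen under the tester's needle

TASK

Take the aluminium carrier that bears the round black rubber specimen by its upright lug and slide it flat along the bench until the marked spot in the middle of the specimen sits straight under the point of the fixed needle, then let go of it. Do not lift it off the bench or bump the needle tester, and leave the other carrier, with the square specimen, where it is.

Things in the scene. Friction and masses are not known exactly. Their poses are not given: they have to be found in the camera images.
- carrier: Loose ~0.5 kg aluminium plate 210 (its x) x 60 (y) x 12 mm flat on the bench, x within 13 deg of world x. Origin: centre of its underside. At x=-75 mm, on the robot's side, a grip lug, 30 along x, 16 along y, top 62 mm above the bench: pinch it across y. At x=+75 mm a fixed black rubber ROUND specimen, 48 mm wide, top at 27 mm, with a 16 mm white ring and dot. Left or right of tester.
- spot (a point): The marked spot: centre of the top of the round specimen on the carrier, at x = +75 mm, y = 0, z = 27 mm in the carrier's frame.
- tester: Fixed needle stand. Origin: on the bench below the needle point, which is 45 mm up (a specimen clears it by 18 mm). Above it: needle 8 mm thick to 122 mm, chuck 30 mm wide to 155, round grey head 54 mm wide to 250, all centred. Base 18 mm high and column 280 mm high beyond, at x=105..190, y=10..110 mm in its frame, a rod at 215 mm joining them. Yaw within 15 deg of 0; nearer bench is clear.
- other_carrier: The other loose carrier, to be left alone: same plate, lug and origin as the first, but its black specimen is SQUARE (46 mm). It lies on the other side of the tester.
Things that resemble listed ones, but are neither listed nor needed, are in the scene too. Leave any blue or pink look-alike of the carrier alone.

How it is judged (in metres and radians):
At the end, for the whole second after the job is handed in: The marked spot is within 12 mm, horizontally, of the point straight below the needle; the carrier lies flat on the bench (origin less than 5 mm up, tilt below 0.08 rad) and at rest; the other carrier is within 20 mm of where it was (horizontal distance between spot and tester below 0.012 m and height (world z) of carrier below 0.005 m and angle between carrier's own z axis and vertical below 0.08 rad and linear speed of carrier below 0.01 m/s and distance of other_carrier from where it was at the start of the episode below 0.02 m); the robot touches nothing.
It fails at once if the carrier is lifted more than 15 mm off the bench (height (world z) of carrier above 0.015 m).
It fails at once if the needle tester is bumped with more than 5 N (contact force between tester and anything else above 5 N).
It fails at once if the other carrier is moved more than 20 mm (distance of other_carrier from where it was at the start of the episode above 0.02 m).
It also fails if it takes over 42 s, if anything falls off the work surface, if the arm or the gripper's body presses on something with over 40 N, if the wrist force passes 120 N, or if a joint passes its speed limit or range.

ROBOT

A 6-joint arm with a two-finger parallel gripper is mounted at the origin on the work surface. World frame = base frame: x ahead of the robot, y to its left, z up, the work surface at z = 0. Lengths are in mm, angles in rad, forces in N, time in s.
With the tool pointing down it reaches from about 275 to 750 mm from the base axis. Payload 10.2 kg.
Tool frame: the origin (TCP) lies midway between the tips of the shut fingers; the grasp point (between the pads) lies 19 mm behind it; z points along the fingers, y is the direction in which the jaws open and shut (so a half turn about z gives the same grasp; the last joint's range is limited). The gripper opens to 88 mm and grips with 3 to 60 N. Pads are 18 mm wide; open, the fingers measure 123 mm over their backs; the gripper's body (75 mm by 187 mm) begins 45 mm behind the grasp point.
Start: joints at [1.075, 0.313, 1.498, -0, 1.331, -0.223], TCP at [141.463, 505.588, 238.72] pointing down, gripper open.
Joint ranges: [-2.94, 2.94], [-0.97, 2.17], [0.19, 2.56], [-1.23, 4.37], [0.02, 3.11], [-2.88, 2.88]. Speed limits (rad/s): [2.39, 2.39, 3.01, 3.14, 3.14, 3.14].

INTERFACE

Orientations are given as a unit quaternion [x, y, z, w].
In Python, from station import env gives the robot as it stands.
- The arm moves only by the tool move_arm, never from a script. Its argument "rows" is a list of rows, each a list of 3 entries, a list of its own where there are three numbers: the shift along the tool's x, y, z in m, then the turn, a rotation vector about the tool's x, y, z in degrees, then the finger opening in m, from 0 to 0.0881. In form: [[[tx, ty, tz], [ax, ay, az], grip], ...]. A call has 1 to 5 rows; each row shifts and turns the pose as measured when the row begins, along the tool's axes as they then stand; what a row does not reach is not made up. A row lasts 1/12 s, in which the tool goes at most 41.7 mm and 7.16 degrees, less where a joint would pass 70% of its speed; a pose out of reach is approached as far as the arm can. A call with a gripper value outside its range is refused whole. The fingers move at their own pace and stop on an object; "newtons" is the grip in N (left out, the last holds). Time passes only in rows, so rows that do not move let the fingers close. It gives the time, the measured TCP pose, the force and the opening at its end, in the units of the state.
- env.read_state(): the state, without advancing time (a new reading comes with each control period).
- env.capture(name): name is "scene" or "top" or "wrist"; returns a dict with "pixels" (384x512x3 uint8, red, green, blue), "fx", "fy", "cx", "cy" (pixels), "dist" ([k1, k2, p1, p2, k3] as OpenCV has them; the pictures are not rectified), "world_from_camera" (4x4, takes a point from camera to world coordinates). Camera axes: x right, y down, z forward; pixel columns grow to the right and rows downward; lengths in mm; the calibration is good to about 2 mm. A picture is of the moment at which its call begins. There is no depth.
- env.job_done(): hands the job in, once; it reports no verdict.
Trained networks look in a picture, given as the dict that the camera call returned (one of the last four; its "shot" number tells which), for a name from the list of things; names that differ only in an ending like _2 or _b are one class to them, and where a whole thing is asked for, a point or a joint stands for the part that bears it (a point fixed in the world has none). Each returns a list of dicts, best first, with "p" (0 to 1); they miss things now and then, are a little off and sometimes report something else, mostly with a low value. They report only what shows in the picture. A call takes as long as a camera call. They do not tell look-alikes from the thing itself.
- env.recognise(picture, query): "box" ([left, top, right, bottom] in pixels, round what is visible of it).
The state is a dict: "time": time; "q": joint angles; "dq": joint speeds; "joint_efforts": joint torques, N m; "eef_pos": TCP position; "ee_rot": TCP orientation; "contact_force": force on the tool from outside, world axes, zero at the start; "wrist_torque": the same for the moment, N m; "opening": opening from 0.0 (shut) to 1.0 (fully open).
Only numpy, scipy, OpenCV 4.12 (cv2) and the standard library are available. Lean on these libraries where they do the work, as an engineer would, in place of code of your own. Each camera call takes 0.05 s, during which the arm holds its last target. There are 200 camera calls.

## Working session

There is one attempt and no reset: what is moved stays moved. The work goes in short steps, Python scripts to look and compute and a tool call to move; the robot and the scene stay as the last step left them, time stands still between calls to the robot, and variables do not carry over. Pictures are saved under pics/ and viewed, on a budget of 10 in all, crops included, one or two more only if the job needs it, and the job is handed in when it is done.

Besides the shell and the picture viewer there is one more tool, called after "Emit:" in YAML: its name, and indented under it one key for each argument. move_arm: Moves the arm, as the interface text tells. Its arguments: {"type":"object","properties":{"rows":{"type":"array"},"newtons":{"type":"number"}},"required":["rows"]}

```bash
mkdir -p pics; ls
python3 - <<'E'
from station import env
import cv2,numpy as np
s=env.read_state();print(s['time'],s['eef_pos'],s['ee_rot'],s['opening'])
for n in("scene","top"):
    p=env.capture(n);cv2.imwrite(f"pics/{n}1.png",p["pixels"][:,:,::-1])
    print(n,p['fx'],p['cx'],p['cy'],p['dist'],np.round(p['world_from_camera'],3).tolist())
    for q in("carrier","spot","tester","other_carrier"):
        print(q,[(np.round(d['box']).tolist(),round(d['p'],2)) for d in env.recognise(p,q)][:4])
E
```

```text
pics
0.0 [141.35728547 505.35211301 238.17668269] [ 1.35988835e-01  9.90710162e-01 -6.03594769e-04 -2.16380299e-04] 1.000762213898658
scene 393.7805045528623 252.11748420616917 195.4001650115157 [-0.1031251  0.         0.         0.         0.       ] [[-0.074, 0.756, -0.651, 1227.181], [0.997, 0.054, -0.05, -143.491], [-0.002, -0.653, -0.758, 910.754], [0.0, 0.0, 0.0, 1.0]]
carrier [([152.0, 133.0, 214.0, 175.0], 0.97), ([214.0, 177.0, 253.0, 249.0], 0.85), ([376.0, 133.0, 405.0, 192.0], 0.85), ([79.0, 146.0, 133.0, 197.0], 0.66)]
spot [([380.0, 135.0, 404.0, 188.0], 0.89), ([75.0, 145.0, 132.0, 196.0], 0.81), ([153.0, 131.0, 216.0, 174.0], 0.59), ([215.0, 180.0, 252.0, 246.0], 0.58)]
tester [([336.0, 178.0, 402.0, 312.0], 0.88)]
other_carrier [([388.0, 186.0, 417.0, 259.0], 0.58)]
top 364.2625697357214 250.890792600418 189.29558239531846 [-0.06981946  0.          0.          0.          0.        ] [[-0.009, -0.997, 0.076, 396.746], [-1.0, 0.01, 0.013, -210.589], [-0.013, -0.076, -0.997, 1031.955], [0.0, 0.0, 0.0, 1.0]]
carrier [([305.0, 229.0, 381.0, 285.0], 0.98), ([256.0, 132.0, 284.0, 209.0], 0.91), ([86.0, 218.0, 116.0, 296.0], 0.9), ([402.0, 182.0, 449.0, 254.0], 0.6)]
spot [([300.0, 227.0, 377.0, 286.0], 0.96), ([253.0, 134.0, 288.0, 210.0], 0.89), ([402.0, 183.0, 450.0, 256.0], 0.64), ([86.0, 219.0, 113.0, 296.0], 0.64)]
tester [([105.0, 52.0, 162.0, 142.0], 0.82)]
other_carrier [([87.0, 134.0, 112.0, 208.0], 0.92)]
```

View pics/top1.png

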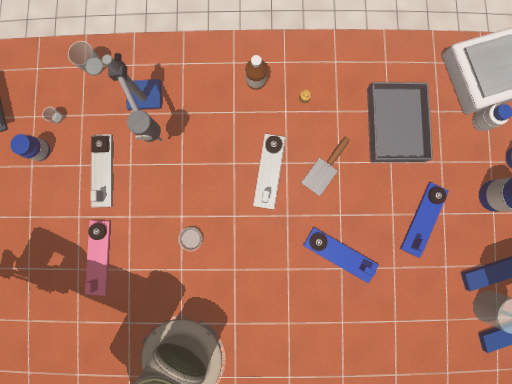

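View pics/scene1.png

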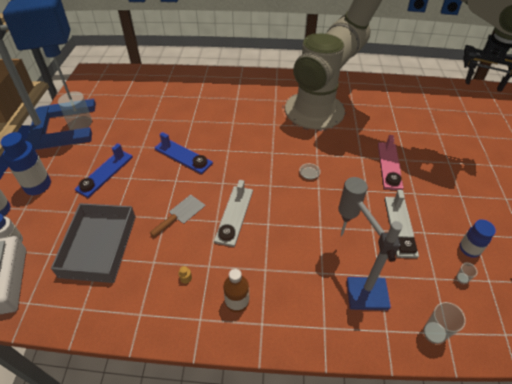

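The top view shows aluminium carriers at (270,172) and (102,172), the tester head at about (141,125), and blue and pink look-alikes. The scene view shows the needle under the head at about (345,230). I'll zoom in to tell round from square and to find the needle point.

Run:
```python
import cv2,numpy as np
t=cv2.imread("pics/top1.png");s=cv2.imread("pics/scene1.png")
def c(i,x,y,w,h,k=5): return cv2.resize(i[y:y+h,x:x+w],(w*k,h*k),interpolation=cv2.INTER_CUBIC)
a=np.hstack([c(t,250,130,40,60),c(t,85,130,40,60),c(t,120,95,60,60)])
b=np.hstack([c(s,212,180,45,57),c(s,330,170,45,57,),c(s,380,195,50,57)])
b=np.pad(b,((0,0),(0,a.shape[1]-b.shape[1]),(0,0)))
cv2.imwrite("pics/c1.png",np.vstack([a,b]))
```

```text
(no output)
```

View pics/c1.png

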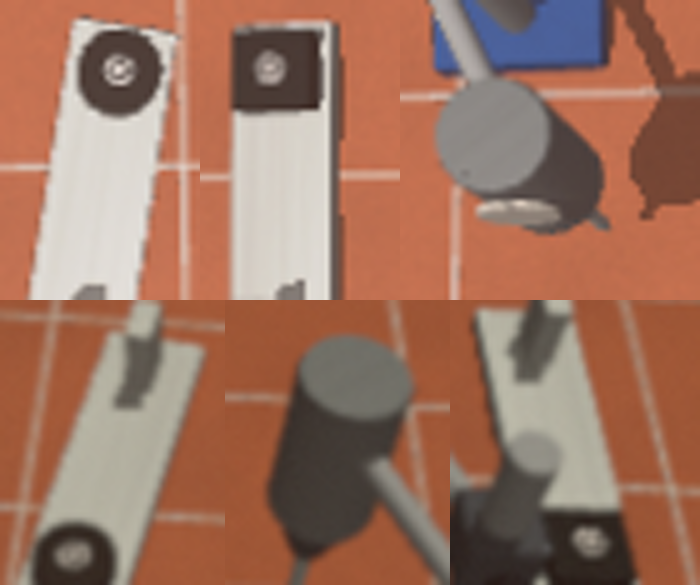

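The right-hand carrier (spot at about (273.6,143.6) in top) is ROUND and the left one is square. In top, the head-top circle is centred at about (138.2,121.4) and the needle tip is near (161,140.5).

```bash
cat > h.py <<'E'
import cv2,numpy as np
from station import env
def ray(p,uv,z):
    K=np.array([[p['fx'],0,p['cx']],[0,p['fy'],p['cy']],[0,0,1.]])
    n=cv2.undistortPoints(np.array([[uv]],float),K,np.array(p['dist'],float)).ravel()
    W=np.array(p['world_from_camera']);d=W[:3,:3]@[n[0],n[1],1];o=W[:3,3]
    return (o+d*(z-o[2])/d[2])[:2].round(1)
def proj(p,X):
    K=np.array([[p['fx'],0,p['cx']],[0,p['fy'],p['cy']],[0,0,1.]])
    M=np.linalg.inv(np.array(p['world_from_camera']))
    return cv2.projectPoints(np.array(X,float).reshape(-1,1,3),cv2.Rodrigues(M[:3,:3])[0],M[:3,3],K,np.array(p['dist'],float))[0].reshape(-1,2)
def plate(p,win,z=12):
    x0,y0,x1,y1=win;im=p['pixels'][y0:y1,x0:x1]
    hsv=cv2.cvtColor(np.ascontiguousarray(im),cv2.COLOR_RGB2HSV)
    m=(hsv[...,1]<90).astype(np.uint8)
    n,l,st,_=cv2.connectedComponentsWithStats(m);i=1+st[1:,4].argmax()
    pts=np.argwhere(l==i)[:,::-1]+[x0,y0]
    w=np.array([ray(p,q,z) for q in pts],np.float32)
    return cv2.minAreaRect(w),len(pts)
E
python3 - <<'E'
from h import *
t=env.capture("top");s=env.capture("scene")
print("spot",ray(t,(273.6,143.6),27))
print("plate",plate(t,(246,128,292,214)))
print("lug top approx",ray(t,(266,190),62))
print("head",ray(t,(138.2,121.4),250),"tip",ray(t,(161.2,140.6),45))
print("scene head",ray(s,(356,185.2),250),"tip",ray(s,(345,232),45))
sp=ray(s,(212+75/5,180+255/5),27);print("scene spot",sp)
E
```

```text
spot [ 601.2 -262.4]
plate (((528.0896606445312, -245.2183837890625), (126.18343353271484, 211.88421630859375), 82.50414276123047), 1711)
lug top approx [ 468.7 -238.5]
head [609.8  47.6] tip [610.   49.3]
scene head [612.1  47.2] tip [595.8  59.6]
scene spot [ 602.1 -260.9]
```

Head and needle agree at about (610.5,48). The lug is estimated at about (453,-237) with carrier yaw about -9.6°. Next I move above the lug.

Emit:
move_arm:
  rows:
    - [[-0.025,-0.0316,0],[0,0,0],0.088]
    - [[-0.025,-0.0316,0],[0,0,0],0.088]
    - [[-0.025,-0.0316,0],[0,0,0],0.088]
    - [[-0.025,-0.0316,0],[0,0,0],0.088]
    - [[-0.025,-0.0316,0],[0,0,0],0.088]

```text
time: 1.02
eef_pos: [219.0, 317.6, 236.8]
ee_rot: [0.131, 0.991, 0.0, -0.0]
contact_force: [1.1, 0.3, 0.3]
opening: 1.0
```

Emit:
move_arm:
  rows:
    - [[-0.025,-0.0316,0],[0,0,0],0.088]
    - [[-0.025,-0.0316,0],[0,0,0],0.088]
    - [[-0.025,-0.0316,0],[0,0,0],0.088]
    - [[-0.025,-0.0316,0],[0,0,0],0.088]
    - [[-0.025,-0.0316,0],[0,0,0],0.088]

```text
time: 1.43
eef_pos: [298.9, 125.0, 237.6]
ee_rot: [0.129, 0.992, 0.001, 0.002]
contact_force: [1.6, -0.1, 1.3]
opening: 1.002
```

Emit:
move_arm:
  rows:
    - [[-0.025,-0.0316,0],[0,0,0],0.088]
    - [[-0.025,-0.0316,0],[0,0,0],0.088]
    - [[-0.025,-0.0316,0],[0,0,0],0.088]
    - [[-0.025,-0.0316,0],[0,0,0],0.088]
    - [[-0.025,-0.0316,0],[0,0,0],0.088]

```text
time: 1.85
eef_pos: [379.0, -67.9, 239.6]
ee_rot: [0.13, 0.991, 0.001, 0.005]
contact_force: [0.5, 1.4, 0.3]
opening: 1.0
```

Emit:
move_arm:
  rows:
    - [[-0.023,-0.029,0],[0,0,-1],0.088]
    - [[-0.023,-0.029,0.005],[0,0,-1],0.088]
    - [[-0.023,-0.029,0.01],[0,0,-1],0.088]
    - [[-0.022,-0.029,0.01],[0,0,-1],0.088]
    - [[-0.018,-0.027,0.01],[0,0,-1],0.088]

```text
time: 2.27
eef_pos: [455.9, -244.1, 206.6]
ee_rot: [0.088, 0.996, -0.001, 0.008]
contact_force: [-0.4, -0.1, 0.5]
opening: 1.0
```

Run:
```python
from h import *
from scipy.spatial.transform import Rotation as R
s=env.read_state();print(s['time'],s['eef_pos'],R.from_quat(s['ee_rot']).as_matrix().round(3).tolist())
p=env.capture("wrist");print(np.round(p['world_from_camera'],3).tolist(),p['fx'])
cv2.imwrite("pics/w1.png",p["pixels"][:,:,::-1])
```

```text
2.2667 [ 455.88469961 -244.09956141  206.5891817 ] [[-0.985, 0.175, 0.016], [0.175, 0.985, -0.004], [-0.016, -0.001, -1.0]]
[[0.175, 0.939, 0.295, 381.1], [0.985, -0.166, -0.055, -230.809], [-0.002, 0.3, -0.954, 350.862], [0.0, 0.0, 0.0, 1.0]] 294.8827700358792
```

View pics/w1.png

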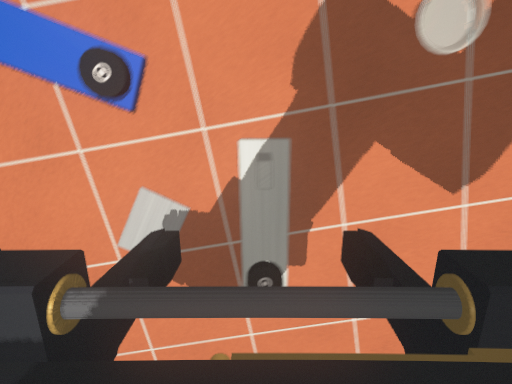

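The wrist view shows the plate's near end at (239,139)–(291,138), the lug top at about (265,174) and the specimen dot at (265,283).

Run:
```python
from h import *
p=env.capture("wrist")
e=(ray(p,(239,139),12)+ray(p,(291,138),12))/2
s=ray(p,(265,283),27);l=ray(p,(265,174),62)
print(e,s,l,np.linalg.norm(s-e),np.linalg.norm(s-l),np.degrees(np.arctan2(*(s-e)[::-1])))
im=p['pixels'][125:200,225:305][:,:,::-1]
cv2.imwrite("pics/w1c.png",cv2.resize(im,None,fx=7,fy=7,interpolation=cv2.INTER_CUBIC))
```

```text
[ 422.8  -237.95] [ 598.6 -268.8] [ 451.2 -243.5] 178.48630899875772 149.55550808980593 -9.953122849356236
```

View pics/w1c.png

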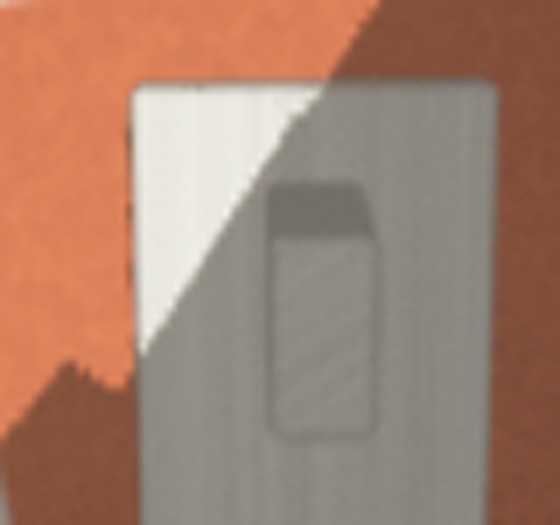

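Emit:
move_arm:
  rows:
    - [[0.0045,0.006,0.02],[0,0.9,0],0.088]
    - [[0,0,0.035],[0,0,0],0.088]
    - [[0,0,0.035],[0,0,0],0.088]
    - [[0,0,0.025],[0,0,0],0.088]
    - [[0,0,0.0],[0,0,0],0.088]

```text
time: 2.78
eef_pos: [452.7, -238.1, 87.7]
ee_rot: [0.09, 0.996, -0.001, 0.001]
contact_force: [0.0, 0.3, -1.4]
opening: 0.998
```

Run:
```python
from h import *
from scipy.spatial.transform import Rotation as R
s=env.read_state();print(s['time'],s['eef_pos'],R.from_quat(s['ee_rot']).as_matrix().round(3).tolist())
p=env.capture("wrist")
cv2.imwrite("pics/w2.png",p["pixels"][:,:,::-1])
```

```text
2.7833 [ 452.70876918 -238.13203366   87.68928834] [[-0.984, 0.179, 0.001], [0.179, 0.984, -0.002], [-0.001, -0.002, -1.0]]
```

View pics/w2.png

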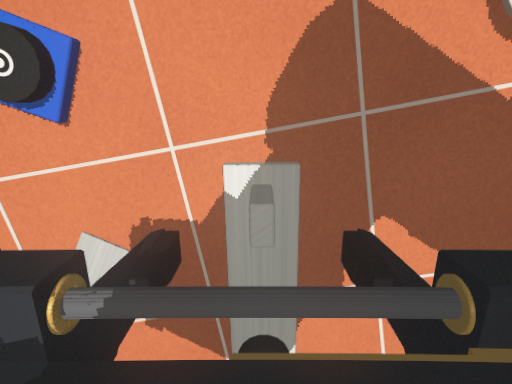

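The lug (column 262) is centred between the fingers (180 and 342). Now descend and grip.

Emit:
move_arm:
  rows:
    - [[0,0,0.03],[0,0,0],0.088]
    - [[0,0,0.024],[0,0,0],0.088]
    - [[0,0,0.008],[0,0,0],0.088]
    - [[0,0,0],[0,0,0],0.088]

```text
time: 3.17
eef_pos: [457.5, -240.8, 34.3]
ee_rot: [0.089, 0.996, -0.005, 0.007]
contact_force: [-0.2, -0.1, -1.3]
opening: 0.996
```

Emit:
move_arm:
  rows:
    - [[0,0,0],[0,0,0],0.01]
    - [[0,0,0],[0,0,0],0.01]
    - [[0,0,0],[0,0,0],0.01]
    - [[0,0,0],[0,0,0],0.01]
    - [[0,0,0],[0,0,0],0.01]
  newtons: 20

```text
time: 3.58
eef_pos: [460.4, -242.6, 41.5]
ee_rot: [0.089, 0.996, -0.008, 0.011]
contact_force: [-0.4, 0.3, -0.3]
opening: 0.643
```

Emit:
move_arm:
  rows:
    - [[0,0,0],[0,0,0],0.01]
    - [[0,0,0],[0,0,0],0.01]
    - [[0,0,0],[0,0,0],0.01]
    - [[0,0,0],[0,0,0],0.01]

```text
time: 3.92
eef_pos: [460.7, -242.9, 42.6]
ee_rot: [0.089, 0.996, -0.009, 0.011]
contact_force: [0.1, 0.4, 1.1]
opening: 0.345
```

Run:
```python
from h import *
t=env.capture("top")
print(env.read_state()['eef_pos'],[(d['box'],d['p']) for d in env.recognise(t,"other_carrier")][:2])
print("other right edge",[ray(t,(112,y),12) for y in(137,205)])
```

```text
[ 460.68414423 -242.93120705   42.56190038] [([86.3, 135.5, 111.0, 208.1], 0.62)]
other right edge [array([630.3, 202.4]), array([433.9, 197.8])]
```

The pose drifted a little (+8 mm x, +8 mm z, slight tilt) before contact, so I'll hold the fingers at 30 mm and correct it.

Emit:
move_arm:
  rows:
    - [[0.0045,0.002,0.01],[-1.0,1.2,0],0.03]
    - [[0.0045,0.002,0.01],[0,0,0],0.03]
    - [[0,0,0.002],[0,0,0],0.03]

```text
time: 4.27
eef_pos: [452.3, -237.1, 18.9]
ee_rot: [0.089, 0.996, 0.002, 0.001]
contact_force: [0.3, -0.1, 0.7]
opening: 0.336
```

Emit:
move_arm:
  rows:
    - [[0,0,0],[0,0,0],0.03]

```text
time: 4.35
eef_pos: [451.9, -236.9, 18.1]
ee_rot: [0.089, 0.996, 0.003, -0.0]
contact_force: [0.4, -0.6, -0.1]
opening: 0.337
```

Emit:
move_arm:
  rows:
    - [[0,0,0],[0,0,0],0.03]

```text
time: 4.43
eef_pos: [451.7, -236.8, 17.7]
ee_rot: [0.089, 0.996, 0.003, -0.001]
contact_force: [-0.4, 0.1, 0.5]
opening: 0.343
```

Emit:
move_arm:
  rows:
    - [[0,0,-0.004],[0.3,-0.1,0],0.015]
    - [[0,0,0],[0,0,0],0.01]
    - [[0,0,0],[0,0,0],0.01]
    - [[0,0,0],[0,0,0],0.01]
  newtons: 20

```text
time: 4.77
eef_pos: [452.0, -237.0, 22.5]
ee_rot: [0.089, 0.996, 0.0, -0.0]
contact_force: [0.2, 0.3, -3.2]
opening: 0.179
```

Emit:
move_arm:
  rows:
    - [[0,0,0],[0,0,0],0.01]
    - [[0,0,0],[0,0,0],0.01]

```text
time: 4.93
eef_pos: [452.0, -236.9, 22.5]
ee_rot: [0.089, 0.996, 0.001, -0.0]
contact_force: [-0.4, -0.1, -2.5]
opening: 0.181
```

Gripped (opening 0.18, about 16 mm). Now slide about (+10,+310) in world axes, in stages.

Emit:
move_arm:
  rows:
    - [[0.001,0.007,0],[0,0,0],0.01]
    - [[0.002,0.014,0],[0,0,0],0.01]
    - [[0.003,0.02,0],[0,0,0],0.01]
    - [[0.003,0.02,0],[0,0,0],0.01]
  newtons: 30

```text
time: 5.27
eef_pos: [453.7, -174.1, 22.3]
ee_rot: [0.092, 0.996, 0.0, 0.0]
contact_force: [0.7, -0.8, -3.0]
opening: 0.18
```

Emit:
move_arm:
  rows:
    - [[0.003,0.02,0],[0,0,0],0.01]
    - [[0.003,0.02,0],[0,0,0],0.01]
    - [[0.003,0.02,0],[0,0,0],0.01]
    - [[0.003,0.02,0],[0,0,0],0.01]
    - [[0.003,0.02,0],[0,0,0],0.01]

```text
time: 5.68
eef_pos: [455.4, -63.1, 22.3]
ee_rot: [0.092, 0.996, 0.001, -0.0]
contact_force: [-0.2, -1.1, -1.8]
opening: 0.177
```

Emit:
move_arm:
  rows:
    - [[0.003,0.02,0],[0,0,0],0.01]
    - [[0.003,0.02,0],[0,0,0],0.01]
    - [[0.003,0.02,0],[0,0,0],0.01]
    - [[0.002,0.012,0],[0,0,0],0.01]
    - [[0.001,0.004,0],[0,0,0],0.01]

```text
time: 6.1
eef_pos: [454.0, 25.1, 22.6]
ee_rot: [0.091, 0.996, 0.001, -0.001]
contact_force: [-0.2, -2.2, -2.9]
opening: 0.18
```

Run:
```python
from h import *
s=env.read_state();print(s['time'],s['eef_pos'],s['ee_rot'],s['contact_force'])
t=env.capture("top");s=env.capture("scene")
cv2.imwrite("pics/top2.png",t["pixels"][:,:,::-1]);cv2.imwrite("pics/scene2.png",s["pixels"][:,:,::-1])
a=t["pixels"][90:190,100:220,::-1];b=s["pixels"][170:290,320:420,::-1]
f=lambda i,k:cv2.resize(i,None,fx=k,fy=k,interpolation=cv2.INTER_CUBIC)
A=f(a,3.5);B=f(b,3.5);H=max(A.shape[0],B.shape[0])
A=np.pad(A,((0,H-A.shape[0]),(0,0),(0,0)))
cv2.imwrite("pics/c2.png",np.hstack([A,B]))
```

```text
6.1 [454.00954864  25.07593118  22.57012616] [ 0.09050153  0.99589499  0.00117528 -0.001126  ] [-0.21394076 -2.16339378 -2.888561  ]
```

View pics/c2.png

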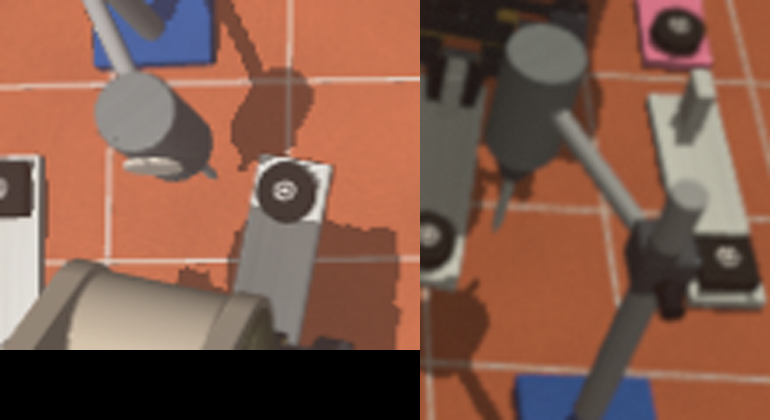

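In top, the tip is at about (161.0,140.2) and the spot at (181.0,143.9). In scene, the tip is at about (341.6,234.7) and the spot at (322.5,236.5).

Run:
```python
from h import *
t=env.capture("top");s=env.capture("scene")
print("top tip",ray(t,(161,140.2),45),"spot",ray(t,(181,143.9),27))
print("scene tip",ray(s,(341.6,234.7),45),"spot",ray(s,(322.5,236.5),27))
```

```text
top tip [611.2  49.9] spot [603.6  -2.4]
scene tip [605.3  49.7] spot [602.    0.9]
```

Emit:
move_arm:
  rows:
    - [[0,0.008,0],[0,0,0],0.01]
    - [[0.0005,0.015,0],[0,0,0],0.01]
    - [[0.0005,0.015,0],[0,0,0],0.01]
    - [[0,0.008,0],[0,0,0],0.01]
    - [[0,0.002,0],[0,0,0],0.01]

```text
time: 6.72
eef_pos: [463.5, 69.1, 22.6]
ee_rot: [0.096, 0.995, 0.001, -0.001]
contact_force: [0.2, -1.4, -2.2]
opening: 0.176
```

Emit:
move_arm:
  rows:
    - [[0,0,0],[0,0,0],0.01]

```text
time: 6.8
eef_pos: [463.5, 69.2, 22.6]
ee_rot: [0.096, 0.995, 0.001, -0.001]
contact_force: [0.1, -1.0, -2.3]
opening: 0.178
```

Emit:
move_arm:
  rows:
    - [[0.0015,0.004,0],[0,0,0],0.01]
    - [[0.0015,0.003,0],[0,0,0],0.01]
    - [[0,0,0],[0,0,0],0.01]

```text
time: 7.05
eef_pos: [461.9, 76.0, 22.5]
ee_rot: [0.097, 0.995, 0.001, -0.001]
contact_force: [-0.8, -0.2, -2.3]
opening: 0.179
```

Run:
```python
from h import *
t=env.capture("top");s=env.capture("scene")
a=t["pixels"][100:170,125:195,::-1];b=s["pixels"][195:265,310:380,::-1]
f=lambda i,k:cv2.resize(i,None,fx=k,fy=k,interpolation=cv2.INTER_CUBIC)
cv2.imwrite("pics/c3.png",np.hstack([f(a,5.5),f(b,5.5)]))
X=[[610,48.5,27],[610,48.5,45]]
print("expected px top",proj(t,X),"scene",proj(s,X))
```

```text
expected px top [[163.13178051 141.94013396]
 [161.4952754  140.60906865]] scene [[340.1382493  239.90191555]
 [341.27655954 236.09964264]]
```

View pics/c3.png

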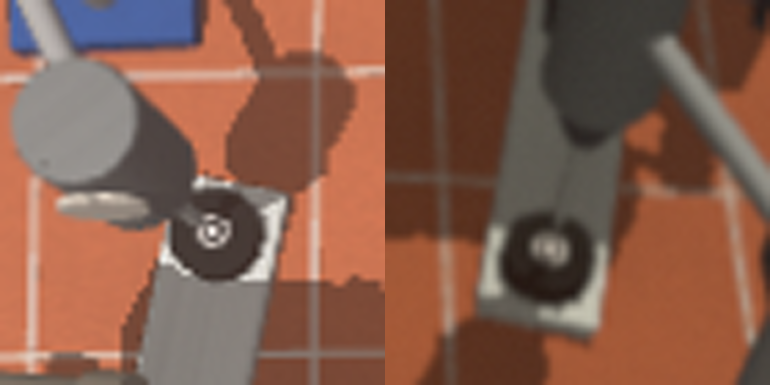

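The spot is at (163.3,141.6) in top (expected (163.1,141.9)) and at (339.4,239.9) in scene (expected (340.1,239.9)), so it's aligned to about 1–2 mm. Release and retreat straight up.

Emit:
move_arm:
  rows:
    - [[0,0,0],[0,0,0],0.045]
    - [[0,0,0],[0,0,0],0.045]
    - [[0,0,0],[0,0,0],0.045]
    - [[0,0,0],[0,0,0],0.045]
    - [[0,0,0],[0,0,0],0.045]

```text
time: 7.57
eef_pos: [463.0, 75.1, 23.4]
ee_rot: [0.097, 0.995, 0.001, 0.001]
contact_force: [-0.1, -0.1, 0.5]
opening: 0.508
```

Emit:
move_arm:
  rows:
    - [[0,0,0],[0,0,0],0.045]
    - [[0,0,-0.01],[0,0,0],0.045]
    - [[0,0,-0.02],[0,0,0],0.045]
    - [[0,0,-0.025],[0,0,0],0.045]
    - [[0,0,-0.025],[0,0,0],0.045]

```text
time: 7.98
eef_pos: [460.4, 75.0, 103.9]
ee_rot: [0.097, 0.995, 0.001, -0.004]
contact_force: [0.1, -0.7, -0.5]
opening: 0.511
```

Emit:
move_arm:
  rows:
    - [[0.005,0,-0.025],[0,0,0],0.045]
    - [[0.01,0,-0.025],[0,0,0],0.045]
    - [[0.01,0,-0.02],[0,0,0],0.045]
    - [[0,0,-0.01],[0,0,0],0.045]
    - [[0,0,0],[0,0,0],0.045]

```text
time: 8.4
eef_pos: [436.4, 79.9, 196.4]
ee_rot: [0.097, 0.995, 0.001, 0.002]
contact_force: [0.1, 0.2, 0.3]
opening: 0.507
```

Run:
```python
from h import *
s=env.read_state();print(s['time'],s['eef_pos'],s['contact_force'],s['opening'],np.abs(s['dq']).max())
t=env.capture("top");s=env.capture("scene")
a=t["pixels"][100:210,80:195,::-1];b=s["pixels"][160:270,310:425,::-1]
f=lambda i,k:cv2.resize(i,None,fx=k,fy=k,interpolation=cv2.INTER_CUBIC)
cv2.imwrite("pics/c4.png",np.hstack([f(a,3.4),f(b,3.4)]))
for q in("other_carrier",):print([(d['box'],d['p']) for d in env.recognise(t,q)][:3])
```

```text
8.4 [436.39113798  79.87757341 196.43354519] [0.14442825 0.21831572 0.32899991] 0.50710499508196 0.031692854454836605
[([90.4, 135.1, 111.3, 170.2], 0.82)]
```

View pics/c4.png

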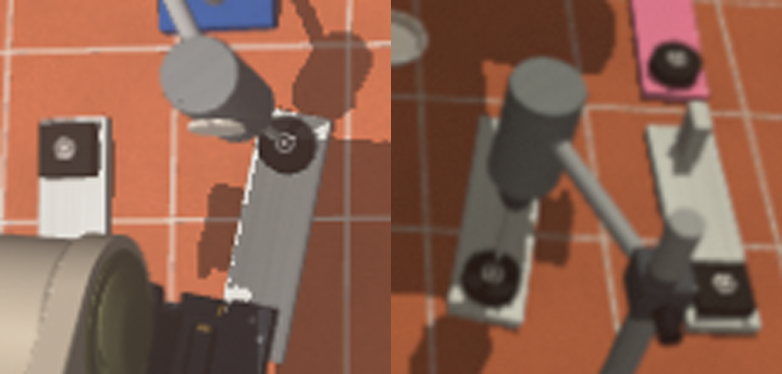

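After release, the spot is at (163.1,141.4) in top and (339.1,240) in scene. It hasn't moved, and the other carrier looks undisturbed.

```bash
python3 -c "
from station import env
print(env.job_done())"
```

```text
the job is handed in; nothing more can be done
None
```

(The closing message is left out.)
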